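# Set up the spice-filling stand

## Robot

A 6-joint arm with a two-finger parallel gripper is mounted at the origin on the work surface. World frame = base frame: x ahead of the robot, y to its left, z up, the work surface at z = 0. Lengths are in m, angles in rad, forces in N, time in s.
With the tool pointing down it reaches from about 0.375 to 0.9 m from the base axis. Payload 3.1 kg.
Tool frame: the origin (TCP) lies midway between the tips of the shut fingers; the grasp point (between the pads) lies 19 mm behind it; y points along the fingers, x is the direction in which the jaws open and shut, and the axes are right-handed (so a half turn about y gives the same grasp; the last joint's range is limited). The gripper opens to 87 mm and grips with 3 to 60 N. Pads are 19 mm wide; open, the fingers measure 117 mm over their backs; the gripper's body (75 mm by 190 mm) begins 51 mm behind the grasp point.
Start: joints at [-1.478, 0.527, 1.433, -0, 1.181, -0.178], TCP at [0.168, -0.602, 0.223] pointing down, gripper open.
Joint ranges: [-3.08, 3.08], [-0.75, 2.2], [0.22, 2.44], [-1.43, 4.57], [0, 2.65], [-2.85, 2.85]. Speed limits (rad/s): [2.79, 2.79, 3.14, 3.14, 3.14, 3.14].

## Interface

Orientations are given as a unit quaternion [x, y, z, w].
In Python, from rig import * gives the robot as it stands.
- The arm moves only by the tool jog_arm, never from a script. Its argument "series" is a list of rows, each a list of 7 numbers: the shift along the tool's x, y, z in mm, then the turn, a rotation vector about the tool's x, y, z in rad, then the gripper's target within -1 to 1 (shut at 1, half-way at 0, fully open at -1). A call has 1 to 20 rows; each row is the pose to reach, as a shift and turn from the pose commanded when the call began, along the tool's axes at that moment; what a row does not reach only later rows make up. A row lasts 1/8 s, in which the tool goes at most 62.5 mm and 10.7 degrees, less where a joint would pass 70% of its speed; a pose out of reach is approached as far as the arm can. A call with a gripper value outside its range is refused whole. The fingers move at their own pace and stop on an object; "grip_force" is the grip in N (left out, the last holds). Time passes only in rows, so rows that repeat a pose let the fingers close. It gives the time, the measured TCP pose, the force and the opening at its end, in the units of the state.
- get_obs(): the state, without advancing time (a new reading comes with each control period).
- camera(name): name is "side" or "top"; returns a dict with "img" (420x560x3 uint8, red, green, blue), "depth" (420x560 float32, m along the optical axis (not along the pixel's ray), 0 where there is no reading), "camera_matrix" (3x3 intrinsics, pixels), "rvec" (rotation vector, rad) and "tvec" (3), from world to camera coordinates, as OpenCV has them. Camera axes: x right, y down, z forward; pixel columns grow to the right and rows downward; lengths in m; the calibration is good to about 2 mm. A picture is of the moment at which its call begins.
- hand_in(): hands the job in, once; it reports no verdict.
The state is a dict: "time": time; "q": joint angles; "joint_velocities": joint speeds; "joint_torque": joint torques, N m; "position": TCP position; "tool_rot": TCP orientation; "ft_force": force on the tool from outside, world axes, zero at the start; "moment": the same for the moment, N m; "grip_width": finger opening in m.
Only numpy, scipy, OpenCV 4.12 (cv2) and the standard library are available. Lean on these libraries where they do the work, as an engineer would, in place of code of your own. Each camera call takes 0.05 s, during which the arm holds its last target.

## Task

Get the filling stand ready for the next tub of spice. First open the stand's white cover (the blue fin is its handle): lift it over the red ribs, slide it all the way along and lower it behind the ribs so that it lies down on the rails. Then draw the steel funnel out of its leaning green rest and set it upright, fully home and centred, in the copper collar of the stand, without dropping it; let go, leave the cover open, and do not disturb the other goods.

Things in the scene. Friction and masses are not known exactly. Their poses are not given: they have to be found in the camera images.
- stand: fixed open steel frame 132 mm (x) by 260 mm (y), origin on the table under its middle, z up. Rails along y at x = +-60 mm, tops at height 134 mm; a red rib on each at y = 0, 8 mm long, 8 mm above the rail. Between the rails, axis at x = 0, y = -62 mm, a copper collar: bore tapered, 54 degrees included, 86 mm wide at the top (height 130 mm), 55 mm at the bottom (100 mm); hidden by the cover at first
- seat (a point): where the lower end of the funnel's spout comes to lie when the funnel is fully home: on the collar's axis, 56 mm above the table; fixed to the stand, axes as the stand's
- cover_slide (a joint): travel of the white cover along the stand's +y, m: 0 over the collar, 0.132 end stop. A level plate 134 by 100 mm (100 along y), 6 mm thick, 0.25 kg; it can only slide along y (about 2 N) and be lifted, never turn. Ribs stop it at about 0.008 unless it is lifted; beyond 0.117 it is past them and can be lowered
- cover_lift (a joint): height of the cover above the rails, m: 0 = lying on the rails, at most 0.035; it must be lifted by more than 0.008 to pass the ribs, and sinks by its own weight when let go
- cover_grip (a point): point in the cover's blue fin, on its mid-plane, 26 mm above the cover's top face, 20 mm below the fin's top; axes as the stand's. The fin stands in the middle of the cover: 14 mm thick (y), 50 mm long (x), 46 mm high. Moves with the cover; straight above the collar when shut
- rest: fixed green rest, base 150 by 130 mm, origin under the middle of the base, z up. Between two cheeks (110 mm high, at y = +-55 mm) it carries a copper collar like the stand's, axis leaning 30 degrees from vertical, its top towards the rest's -x, roughly towards the robot. The funnel sits in it at the start
- funnel: loose steel funnel with bail handle, 0.2 to 0.4 kg, 144 mm long; origin at the lower end of the spout, z along its axis to the mouth. Spout 26 mm wide, 25 mm long, then a cone from 32 mm wide to 104 mm wide at 95 mm, rim at 103 mm; its taper fits both collars. At the start z leans 30 degrees; pulled along its own axis it is clear of the rest after 80 mm
- funnel_handle (a point): middle of the funnel's orange handle bar, on the funnel's axis, 135 mm above the spout end; axes as the funnel's. The bar runs along the funnel's y: 106 mm long, 12 mm thick (x), 18 mm high (z), 23 mm of free space between bar and rim. Level at the start
- tub: bystander: red lidded tub, 80 mm wide, 56 mm high; origin under its base
- jar: bystander: amber jar with yellow cap, 60 mm wide, 90 mm high; origin under its base
- bottle_red: bystander: dark bottle with red cap, 60 mm wide, 200 mm high; origin under its base
- bottle_blue: bystander: brown bottle with blue cap, 60 mm wide, 200 mm high; origin under its base
- bowl: bystander: white bowl, 120 mm wide, 50 mm high; origin under its base
- can: bystander: can with green label, 72 mm wide, 100 mm high; origin under its base
- scoop: bystander: metal spoon lying flat near the robot, 150 mm long along its x

How it is judged:
By the outcome, as a careful person would: the job done as asked, in the order asked, and still so for the second after the job is handed in, with the robot touching nothing.
It also fails if it takes over 54 s, if anything falls off the work surface, if the arm or the gripper's body presses on something with over 40 N, if the wrist force passes 120 N, or if a joint passes its speed limit or range.

## Working session

There is one attempt and no reset: what is moved stays moved. The work goes in short steps, Python scripts to look and compute and a tool call to move; the robot and the scene stay as the last step left them, time stands still between calls to the robot, and variables do not carry over. Pictures are saved under pics/ and viewed, and the job is handed in when it is done.

Besides the shell and the picture viewer there is one more tool, called as a command line: name --pt "numbers of a row" for each row, then --argument value for the rest. jog_arm: Moves the arm, as the interface text tells. Its arguments: {"type":"object","properties":{"series":{"type":"array","items":{"type":"array","items":{"type":"number"}}},"grip_force":{"type":"number"}},"required":["series"]}

```bash
ls; mkdir -p pics
python3 - <<'E'
from rig import *
import cv2,numpy as np
o=get_obs();print(o)
for n in("side","top"):
    c=camera(n);cv2.imwrite(f"pics/{n}0.png",cv2.cvtColor(c["img"],cv2.COLOR_RGB2BGR));np.savez(f"{n}0.npz",**c)
    R=cv2.Rodrigues(np.array(c["rvec"]))[0];print(n,c["camera_matrix"],-R.T@np.array(c["tvec"]).ravel(),R)
E
```

```text
pics
{'time': 0.0, 'q': array([-1.47748787e+00,  5.28465039e-01,  1.43389992e+00, -2.28223930e-06,
        1.18141799e+00, -1.78500961e-01]), 'joint_velocities': array([ 1.82926011e-03,  2.91785350e-04, -3.22497040e-03, -3.68001124e-04,
        4.08974534e-05,  5.47975891e-05]), 'joint_torque': array([ 3.94791214e-04, -4.40037131e+01, -1.76593119e+01,  6.34128624e-02,
        5.82306739e-02, -1.50580659e-04]), 'position': array([ 0.16775399, -0.60129885,  0.2215731 ]), 'tool_rot': array([-0.56256291,  0.42817002, -0.4271214 ,  0.56370269]), 'ft_force': array([-0.64994997,  0.86239804, -0.6506123 ]), 'moment': array([-0.00992199,  0.00680341, -0.09091179]), 'grip_width': 0.08671227529984553}
side [[528.56027913   0.         275.19910326]
 [  0.         528.56027913 217.28580135]
 [  0.           0.           1.        ]] [0.19158643 1.01714289 1.06951929] [[-0.93553867 -0.35318691 -0.00513888]
 [-0.2312725   0.62347261 -0.7468567 ]
 [ 0.26698396 -0.69752484 -0.66496516]]
top [[498.94092005   0.         274.43812224]
 [  0.         498.94092005 212.90501186]
 [  0.           0.           1.        ]] [ 0.45268542 -0.01148098  1.56026566] [[ 1.40280271e-03 -9.99998543e-01  9.73063777e-04]
 [-9.96822754e-01 -1.47584072e-03 -7.96380515e-02]
 [ 7.96393716e-02 -8.58255639e-04 -9.96823371e-01]]
```

View pics/side0.png

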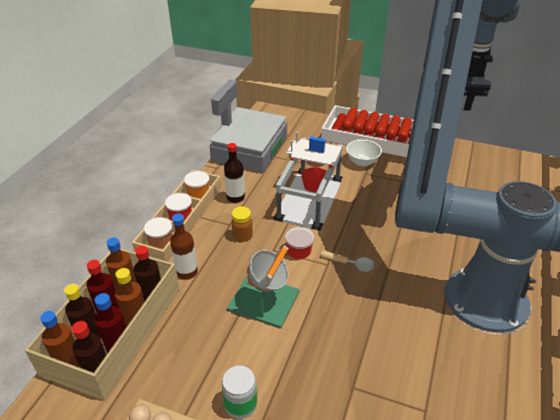

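View pics/top0.png

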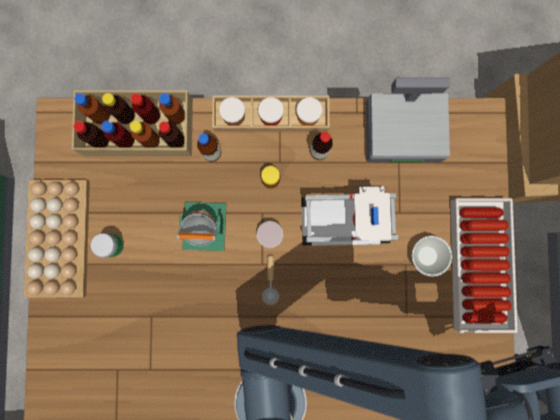

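The side view shows the stand near (310,180), the rest and funnel near (265,280). In the top view the cover's fin is at (375,215) and the funnel bar at (198,237). Next I'll enlarge both areas.

Run:
```python
import cv2,numpy as np
t=cv2.imread("pics/top0.png");s=cv2.imread("pics/side0.png")
def crop(im,x,y,w,h,k,f): cv2.imwrite(f,cv2.resize(im[y:y+h,x:x+w],None,fx=k,fy=k,interpolation=cv2.INTER_CUBIC))
crop(t,290,175,120,80,6,"pics/c1.png");crop(t,160,190,120,80,6,"pics/c2.png")
crop(s,260,125,110,110,5,"pics/c3.png");crop(s,210,235,110,95,6,"pics/c4.png")
```

```text
(no output)
```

View pics/c1.png

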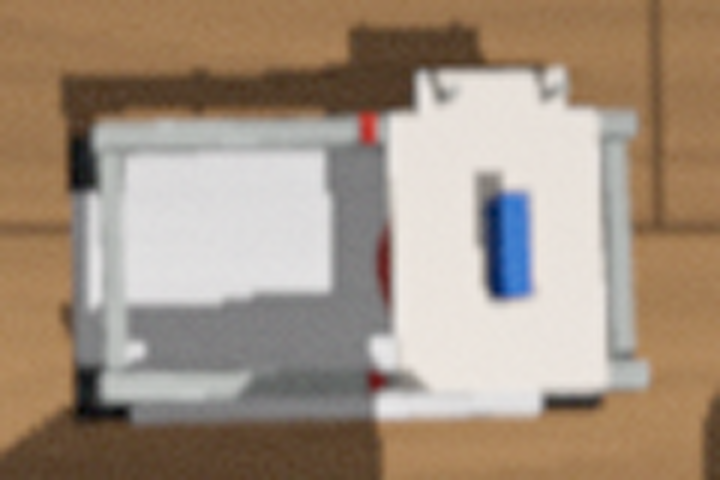

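View pics/c2.png

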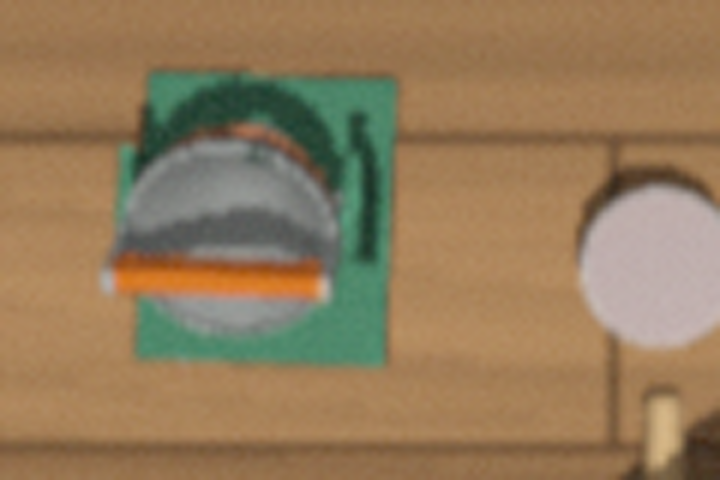

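View pics/c3.png

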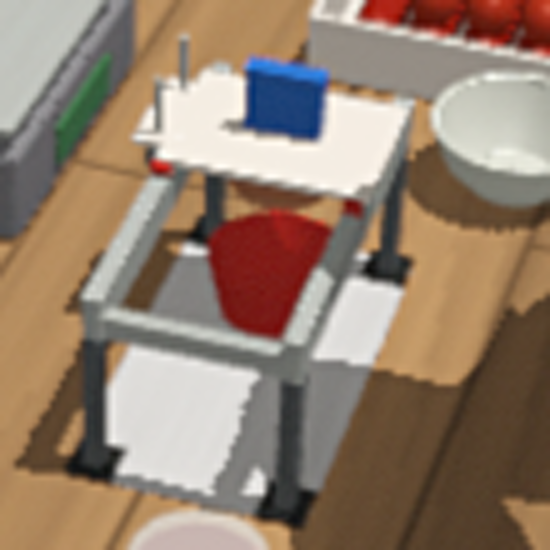

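View pics/c4.png

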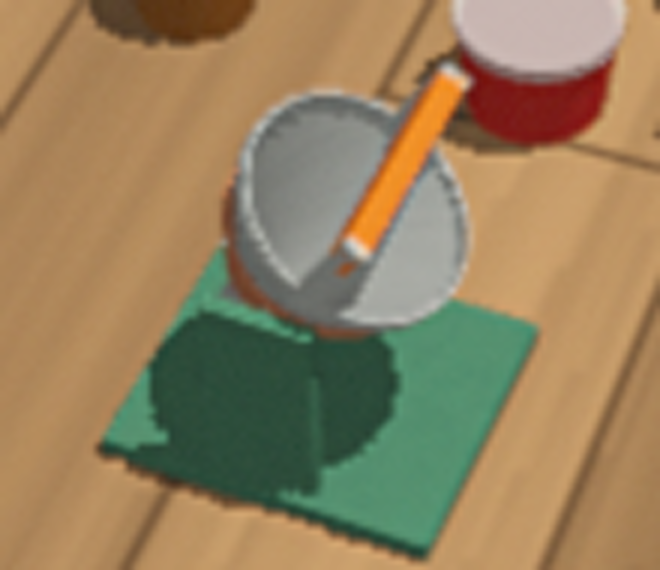

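```bash
cat > h.py <<'E'
import cv2,numpy as np
def load(n,i=0): return dict(np.load(f"{n}{i}.npz"))
def cloud(c,m):
    v,u=np.nonzero(m&(c["depth"]>0));d=c["depth"][v,u];K=c["camera_matrix"]
    R=cv2.Rodrigues(c["rvec"])[0];t=np.array(c["tvec"]).ravel()
    P=np.c_[(u-K[0,2])/K[0,0]*d,(v-K[1,2])/K[1,1]*d,d]
    return (P-t)@R,u,v     # R^T(P-t)
def proj(c,X): return cv2.projectPoints(np.array(X,float).reshape(-1,3),c["rvec"],c["tvec"],c["camera_matrix"],None)[0][:,0]
def onplane(c,uv,z):
    K=c["camera_matrix"];R=cv2.Rodrigues(c["rvec"])[0];t=np.array(c["tvec"]).ravel();C=-R.T@t
    uv=np.atleast_2d(uv);d=np.c_[(uv[:,0]-K[0,2])/K[0,0],(uv[:,1]-K[1,2])/K[1,1],np.ones(len(uv))]@R
    return C+d*((z-C[2])/d[:,2])[:,None]
def mask(c,box,h0,h1,smin,vmin=40):
    hsv=cv2.cvtColor(c["img"],cv2.COLOR_RGB2HSV);m=(hsv[...,0]>=h0)&(hsv[...,0]<=h1)&(hsv[...,1]>=smin)&(hsv[...,2]>=vmin)
    b=np.zeros_like(m);x,y,w,h=box;b[y:y+h,x:x+w]=1;return m&b
E
python3 - <<'E'
from h import *
np.set_printoptions(precision=4,suppress=True)
T=load("top");S=load("side")
for nm,c,bx in(("T",T,(350,195,50,45)),("S",S,(300,130,40,30))):
    m=mask(c,bx,105,130,130);P,u,v=cloud(c,m);print("fin",nm,len(P),P.min(0),np.median(P,0),P.max(0))
    if nm=="T":
        top=P[P[:,2]>P[:,2].max()-.012];print(len(top),top.mean(0));r=cv2.minAreaRect((top[:,:2]*1000).astype(np.float32));print(r)
for nm,c,bx in(("T",T,(170,220,50,30)),("S",S,(260,240,35,40))):
    m=mask(c,bx,5,16,170,120);P,u,v=cloud(c,m);print("bar",nm,len(P),P.min(0),np.median(P,0),P.max(0))
    q=P-P.mean(0);w=np.linalg.svd(q,full_matrices=False)[2];print(w[0], (q@w[0]).min(),(q@w[0]).max(),P.mean(0))
m=mask(T,(175,195,60,65),65,95,60);P,u,v=cloud(T,m);P=P[P[:,2]<.03];print("rest",P.mean(0),np.median(P[:,2]),cv2.minAreaRect((P[:,:2]*1000).astype(np.float32)))
# corners of stand in top crop c1 (/6 + offset)
f=lambda L:[(290+x/6,175+y/6) for x,y in L]
print("rail outer corners z.134",onplane(T,f([(92,123),(637,113),(650,388),(102,398)]),.134))
print("ribs z.142",onplane(T,f([(369,128),(377,380)]),.142))
print("cover corners z.140",onplane(T,f([(386,112),(603,107),(610,388),(396,391)]),.140))
print("fin top corners z.186",onplane(T,f([(487,192),(528,190),(531,296),(490,298)]),.186))
g=lambda L:[(160+x/6,190+y/6) for x,y in L]
print("rest base",onplane(T,g([(150,73),(398,77),(385,366),(136,358)]),.008))
E
```

```text
fin T 94 [ 0.5347 -0.2967  0.1569] [ 0.5552 -0.2883  0.184 ] [ 0.5769 -0.285   0.1926]
69 [ 0.556  -0.291   0.1856]
((555.7880249023438, -290.84246826171875), (42.19774627685547, 11.642995834350586), 0.2924734055995941)
fin S 195 [ 0.5304 -0.3007  0.1426] [ 0.5537 -0.2855  0.1682] [ 0.5787 -0.2749  0.1881]
bar T 154 [ 0.4935  0.1614 -0.0024] [0.4992 0.2076 0.1641] [0.5078 0.2819 0.1725]
[ 0.0251  0.8882 -0.4588] -0.045318912856525735 0.13822738462383505 [0.5003 0.2089 0.1609]
bar S 166 [0.4889 0.159  0.1509] [0.4965 0.2095 0.1624] [0.5068 0.2608 0.1676]
[-0.0281 -0.9995 -0.0158] -0.05186626882709984 0.04978080213505294 [0.4969 0.2089 0.1618]
rest [0.5421 0.1949 0.0125] 0.012426368242155471 ((535.7352905273438, 206.70513916015625), (128.4665985107422, 146.4875030517578), 87.7484130859375)
rail outer corners z.134 [[ 0.617  -0.1015  0.134 ]
 [ 0.6222 -0.3629  0.134 ]
 [ 0.4905 -0.3667  0.134 ]
 [ 0.4854 -0.1058  0.134 ]]
ribs z.142 [[ 0.6139 -0.233   0.142 ]
 [ 0.4939 -0.2355  0.142 ]]
cover corners z.140 [[ 0.6218 -0.2415  0.14  ]
 [ 0.6243 -0.3452  0.14  ]
 [ 0.4903 -0.3462  0.14  ]
 [ 0.4887 -0.2447  0.14  ]]
fin top corners z.186 [[ 0.5793 -0.2802  0.186 ]
 [ 0.5802 -0.2991  0.186 ]
 [ 0.5313 -0.2998  0.186 ]
 [ 0.5303 -0.2809  0.186 ]]
rest base [[0.61   0.2668 0.008 ]
 [0.6081 0.1376 0.008 ]
 [0.4579 0.1429 0.008 ]
 [0.4619 0.2717 0.008 ]]
```

```bash
cat >> h.py <<'E'
def tri(a,b,ua,ub):
    P=[c["camera_matrix"]@np.c_[cv2.Rodrigues(c["rvec"])[0],np.array(c["tvec"]).ravel()] for c in(a,b)]
    X=cv2.triangulatePoints(P[0],P[1],np.array(ua,float),np.array(ub,float))[:,0];X=X[:3]/X[3]
    return X,proj(a,X)[0]-ua,proj(b,X)[0]-ub
from scipy.spatial.transform import Rotation as Rot
def frame(xdir,ydir):
    y=np.array(ydir,float);y/=np.linalg.norm(y);x=np.array(xdir,float);x-=y*(x@y);x/=np.linalg.norm(x)
    return np.c_[x,y,np.cross(x,y)]
def row(o,pos,R=None,grasp=True):
    """shift (tool mm), rotvec for target; pos = grasp point if grasp"""
    R0=Rot.from_quat(o["tool_rot"]).as_matrix()
    if R is None:R=R0
    p=np.array(pos,float)+(0.019*R[:,1] if grasp else 0)
    return np.round(np.r_[(R0.T@(p-o["position"]))*1000,Rot.from_matrix(R0.T@R).as_rotvec()],3)
E
python3 - <<'E'
from h import *
from rig import *
np.set_printoptions(precision=4,suppress=True)
T=load("top");S=load("side")
print("bar",tri(T,S,(196.7,236.1),(277.5,261.7)))
# fin top centre: top crop, side crop c3 (/5 +260,125): top edge corners (247,60),(328,72)
for a,b in(((528,190),(247,60)),((531,296),(328,72))):
    print("fin back top",tri(T,S,(290+a[0]/6,175+a[1]/6),(260+b[0]/5,125+b[1]/5)))
o=get_obs();print(Rot.from_quat(o["tool_rot"]).as_matrix())
yaw=.021
for s in(1,-1):
    R=frame((-s*np.sin(yaw),s*np.cos(yaw),0),(0,0,-1))
    print(s,row(o,(.5551,-.293,.166+.09),R))
# where model's points project in images (check)
C=np.array([.5538,-.2342]);c_,s_=np.cos(yaw),np.sin(yaw)
w=lambda x,y,z:(C[0]+c_*x-s_*y,C[1]+s_*x+c_*y,z)
pts=[w(x,y,.134) for x in(-.066,.066) for y in(-.13,.13)]+[w(x,y,.14) for x in(-.067,.067) for y in(-.112,-.012)]+[w(x,y,.186) for x in(-.025,.025) for y in(-.069,-.055)]+[w(x,0,.142) for x in (-.06,.06)]
for c,nm,col in((T,"top",(0,0)),(S,"side",(0,0))):
    k=6;im=cv2.imread(f"pics/{nm}0.png");x,y,ww,h=(290,175,120,80) if nm=="top" else (260,125,110,100)
    im=cv2.resize(im[y:y+h,x:x+ww],None,fx=k,fy=k,interpolation=cv2.INTER_CUBIC)
    for p in proj(c,pts): cv2.circle(im,(int((p[0]-x+.5)*k),int((p[1]-y+.5)*k)),3,(0,255,0),-1)
    cv2.imwrite(f"pics/m_{nm}.png",im)
E
```

```text
bar (array([0.4981, 0.2056, 0.156 ]), array([0.1004, 0.3507]), array([-0.383 , -0.0404]))
fin back top (array([ 0.5816, -0.3008,  0.1773]), array([-0.0585, -0.2164]), array([0.181 , 0.0155]))
fin back top (array([ 0.5313, -0.3011,  0.1799]), array([0.0339, 0.1334]), array([-0.1118, -0.0082]))
[[ 0.2685 -0.0002  0.9633]
 [-0.9633  0.0019  0.2685]
 [-0.0019 -1.      0.0003]]
1 [-193.107  -14.797  455.91    -0.003   -2.891    0.   ]
-1 [-193.107  -14.797  455.91    -0.       0.251   -0.002]
```

View pics/m_top.png

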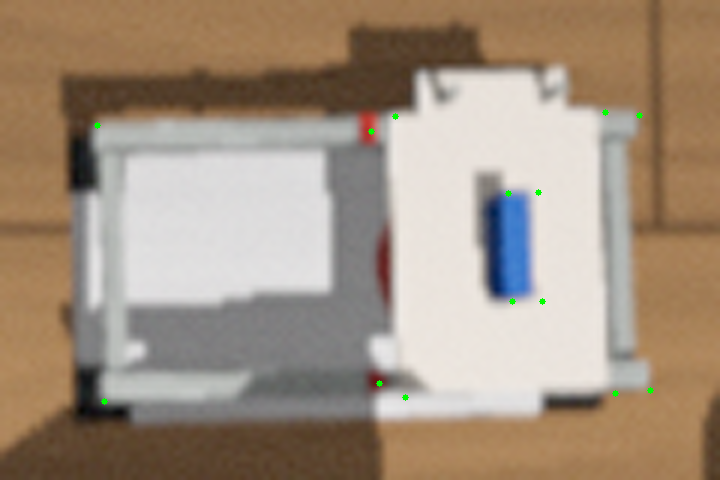

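View pics/m_side.png

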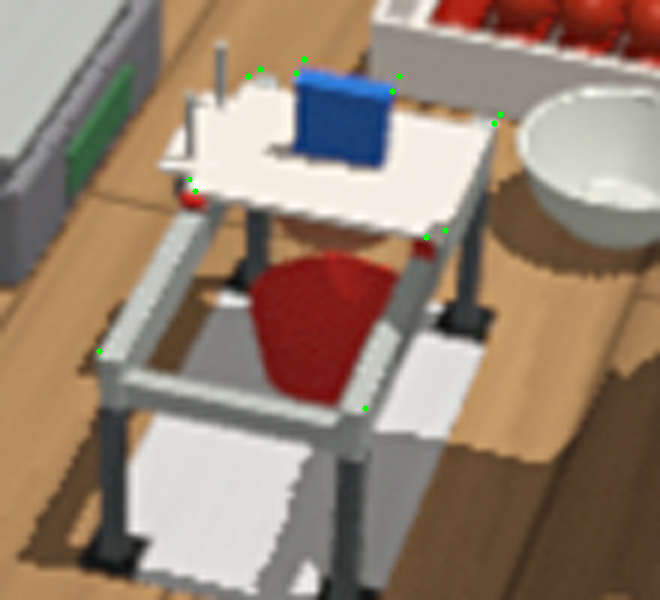

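Run:
```python
from h import *
from scipy.optimize import least_squares
np.set_printoptions(precision=4,suppress=True)
T=load("top");S=load("side")
cv=lambda L,x,y,k:np.array([((a+.5)/k-.5+x,(b+.5)/k-.5+y) for a,b in L])
t=cv([(92,123),(637,113),(650,388),(102,398),(369,128),(377,380),(386,112),(603,107),(610,388),(396,391),(528,190),(531,296)],290,175,6)
M=[(.066,.13,.134),(.066,-.13,.134),(-.066,-.13,.134),(-.066,.13,.134),(.06,0,.142),(-.06,0,.142),(.067,-.012,.14),(.067,-.112,.14),(-.067,-.112,.14),(-.067,-.012,.14),(.025,-.069,.186),(-.025,-.069,.186)]
# side (k=6, 260,125) from m_side
s=cv([(100,356),(368,419),(425,238),(495,124),(296,73),(391,88),(399,80),(305,69)],260,125,6)
MS=[(.066,.13,.134),(-.066,.13,.134),(-.067,-.012,.14),(-.067,-.112,.14),(.025,-.055,.186),(-.025,-.055,.186),(-.025,-.069,.186),(.025,-.069,.186)]
def w(p,M):
    c,s_=np.cos(p[2]),np.sin(p[2]);M=np.array(M);return np.c_[p[0]+c*M[:,0]-s_*M[:,1],p[1]+s_*M[:,0]+c*M[:,1],M[:,2]+p[3]]
for nm,use in(("T",(1,0)),("S",(0,1)),("both",(1,1))):
  for fz in(0,1):
    def f(p):
        p=np.r_[p[:3],p[3]*fz]
        r=[]
        if use[0]:r+=list((proj(T,w(p,M))-t).ravel())
        if use[1]:r+=list((proj(S,w(p,MS))-s).ravel())
        return np.array(r)
    q=least_squares(f,[.555,-.234,.02,0],loss="soft_l1");print(nm,fz,q.x,"collar",w(np.r_[q.x[:3],0],[(0,-.062,0)])[0],"rms",np.sqrt((q.fun**2).mean()),f(q.x).reshape(-1,2).round(1).tolist() if nm=="both" else "")
print("bar",tri(T,S,(196.3,235.7),(277.1,261.3)))
# table depth check
for c in(T,S):
    m=np.zeros(c["depth"].shape,bool)
    for X in((.42,.0,0),(.4,.1,0),(.55,-.05,0),(.4,-.2,0)):
        p=proj(c,[X])[0].astype(int);m[p[1]-2:p[1]+3,p[0]-2:p[0]+3]=1
    P,_,_=cloud(c,m);print("table z",np.median(P[:,2]),P[:,2].std())
```

```text
T 0 [ 0.5554 -0.2319  0.0222  0.    ] collar [ 0.5568 -0.2939  0.    ] rms 0.4497270370999324 
T 1 [ 0.5555 -0.2321  0.0222 -0.0011] collar [ 0.5569 -0.2941  0.    ] rms 0.44926652259941485 
S 0 [ 0.5527 -0.2303  0.0266  0.    ] collar [ 0.5543 -0.2923  0.    ] rms 1.006447492368179 
S 1 [ 0.5511 -0.2249  0.0274  0.004 ] collar [ 0.5528 -0.2868  0.    ] rms 1.0141022893427691 
both 0 [ 0.5546 -0.2318  0.0241  0.    ] collar [ 0.5561 -0.2938  0.    ] rms 0.7527681445632086 [[-0.0, 0.2], [-0.5, -0.1], [-0.8, -0.0], [-0.4, 0.4], [-0.5, 0.2], [-0.4, 0.1], [0.6, 0.4], [-0.6, 0.4], [0.1, 0.4], [0.7, 0.7], [0.8, 0.0], [1.0, 0.4], [-0.7, -0.3], [-0.9, -1.4], [2.9, -1.1], [-0.7, 0.1], [-0.5, 0.4], [-0.4, 0.8], [-0.5, -0.3], [-0.7, -1.4]]
both 1 [ 0.5548 -0.2324  0.0241 -0.0016] collar [ 0.5563 -0.2943  0.    ] rms 0.7338721869003121 [[0.1, 0.2], [-0.5, -0.1], [-0.7, -0.1], [-0.2, 0.3], [-0.4, 0.2], [-0.3, 0.1], [0.8, 0.4], [-0.6, 0.4], [0.2, 0.3], [0.8, 0.6], [0.9, 0.0], [1.1, 0.4], [-0.7, 0.0], [-1.0, -1.0], [2.8, -0.7], [-0.7, 0.4], [-0.5, 0.7], [-0.4, 1.2], [-0.5, 0.1], [-0.7, -1.0]]
bar (array([0.499 , 0.2064, 0.1578]), array([0.1185, 0.4138]), array([-0.452, -0.048]))
table z 0.0029366809640625573 0.009014874539761407
table z 0.001847197915152935 0.023263766853445327
```

Run:
```python
from h import *
from rig import *
yaw=.023
R=frame((np.sin(yaw),-np.cos(yaw),0),(0,0,-1))
print(row(get_obs(),(.556,-.2925,.166+.08),R))
```

```text
[-1.93329e+02 -4.79700e+00  4.56908e+02 -0.00000e+00  2.49000e-01
 -2.00000e-03]
```

jog_arm --pt "-50 -5 120 0 0.06 0 -1" --pt "-97 -5 228 0 0.12 0 -1" --pt "-145 -5 342 0 0.18 0 -1" --pt "-193 -5 457 0 0.249 -0.002 -1" --pt "-193 -5 457 0 0.249 -0.002 -1" --pt "-193 -5 457 0 0.249 -0.002 -1" --pt "-193 -5 457 0 0.249 -0.002 -1" --pt "-193 -5 457 0 0.249 -0.002 -1" --pt "-193 -5 457 0 0.249 -0.002 -1" --pt "-193 -5 457 0 0.249 -0.002 -1" --pt "-193 -5 457 0 0.249 -0.002 -1"

```text
time: 1.48
position: [0.555, -0.2945, 0.2273]
tool_rot: [0.506, -0.494, 0.495, -0.505]
ft_force: [0.6, -0.6, -0.6]
grip_width: 0.087
```

Run:
```python
from h import *
from rig import *
yaw=.023
R=frame((np.sin(yaw),-np.cos(yaw),0),(0,0,-1))
o=get_obs();print(o)
print(row(o,(.556,-.2925,.166),R))
for n in("side","top"):
    c=camera(n);np.savez(f"{n}1.npz",**c)
    x,y,w,h=(290,165,120,90) if n=="top" else (230,70,150,110)
    cv2.imwrite(f"pics/{n}1.png",cv2.resize(cv2.cvtColor(c["img"],cv2.COLOR_RGB2BGR)[y:y+h,x:x+w],None,fx=5,fy=5))
```

```text
{'time': 1.475, 'q': array([-0.66452793,  0.52690057,  1.41909501, -0.00188931,  1.19504863,
        0.88609646]), 'joint_velocities': array([-0.00742273, -0.00311812, -0.00513495,  0.00389651,  0.00056377,
        0.00352354]), 'joint_torque': array([ 5.88124786e-01, -4.41838932e+01, -1.79765081e+01,  9.24151135e-02,
       -3.53363645e-02, -2.49161742e-03]), 'position': array([ 0.55499826, -0.29445507,  0.22728379]), 'tool_rot': array([ 0.50578487, -0.49449507,  0.4950179 , -0.50459249]), 'ft_force': array([ 0.62280501, -0.59754595, -0.62523864]), 'moment': array([0.01234622, 0.06643916, 0.00192762]), 'grip_width': 0.08698625287913267}
[-2.071e+00  8.028e+01  1.097e+00  1.000e-03 -2.000e-03  2.000e-03]
```

View pics/side1.png

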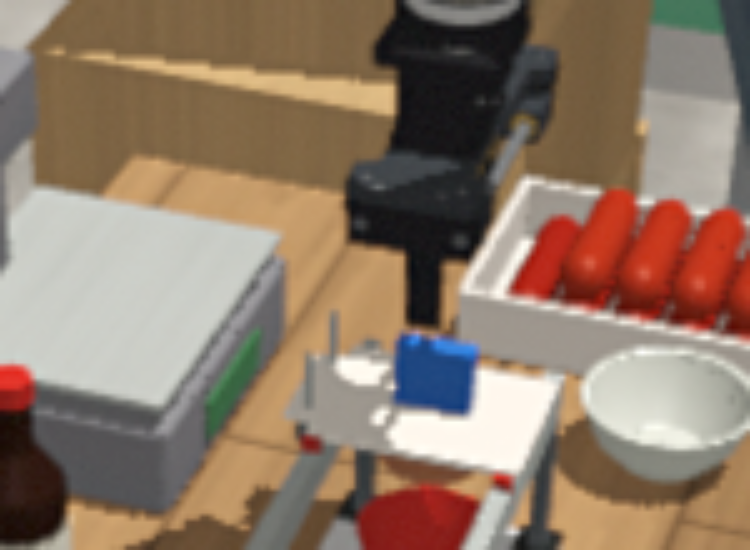

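Run:
```python
from h import *
S=load("side",1)
for X in((.555,-.2945,.227),(.555,-.2945+.0435,.227),(.555,-.2945+.058,.227),(.556,-.2925,.186),(.556,-.285,.166)):
    p=proj(S,[X])[0];print(X,((p-[230,70])*5).round())
```

```text
(0.555, -0.2945, 0.227) [440. 278.]
(0.555, -0.251, 0.227) [418. 316.]
(0.555, -0.2365, 0.227) [411. 329.]
(0.556, -0.2925, 0.186) [435. 338.]
(0.556, -0.285, 0.166) [429. 372.]
```

jog_arm --grip_force 35 --pt "-2 45 1 0 0 0 -1" --pt "-2 70 1 0 0 0 -1" --pt "-2 80 1 0 0 0 -1" --pt "-2 80 1 0 0 0 -1" --pt "-2 80 1 0 0 0 1" --pt "-2 80 1 0 0 0 1" --pt "-2 80 1 0 0 0 1" --pt "-2 80 1 0 0 0 1" --pt "-2 80 1 0 0 0 1" --pt "-2 80 1 0 0 0 1" --pt "-2 80 1 0 0 0 1"

```text
time: 2.95
position: [0.5572, -0.2915, 0.1475]
tool_rot: [0.506, -0.494, 0.495, -0.505]
ft_force: [0.7, 0.2, 0.2]
grip_width: 0.0247
```

jog_arm --pt "0 0 0 0 0 0 1" --pt "0 0 0 0 0 0 1" --pt "0 0 0 0 0 0 1" --pt "0 0 0 0 0 0 1" --pt "0 -10 0 0 0 0 1" --pt "0 -20 0 0 0 0 1" --pt "0 -20 0 0 0 0 1" --pt "0 -20 0 0 0 0 1"

```text
time: 3.95
position: [0.5572, -0.2914, 0.1677]
tool_rot: [0.506, -0.494, 0.495, -0.505]
ft_force: [0.9, -1.6, -1.8]
grip_width: 0.0135
```

jog_arm --pt "-20 0 0 0 0 0 1" --pt "-45 0 0 0 0 0 1" --pt "-75 0 0 0 0 0 1" --pt "-100 0 0 0 0 0 1" --pt "-118 0 0 0 0 0 1" --pt "-126 0 0 0 0 0 1" --pt "-128 0 0 0 0 0 1" --pt "-128 0 0 0 0 0 1"

```text
time: 4.95
position: [0.554, -0.1633, 0.1671]
tool_rot: [0.506, -0.494, 0.494, -0.505]
ft_force: [-0.1, 1.0, -2.3]
grip_width: 0.0137
```

Run:
```python
from h import *
from rig import *
o=get_obs();print(o["position"],o["ft_force"],o["moment"],o["grip_width"])
```

```text
[ 0.55395905 -0.16328152  0.16709555] [-0.14234128  1.02889141 -2.30665635] [0.25073983 0.0101103  0.09330838] 0.01370555254761683
```

Moved 128 mm with no contact yet. I'll push gently towards the stop.

jog_arm --pt "-2 0 0 0 0 0 1" --pt "-4 0 0 0 0 0 1" --pt "-5 0 0 0 0 0 1" --pt "-5 0 0 0 0 0 1"

```text
time: 5.45
position: [0.5541, -0.1629, 0.1676]
tool_rot: [0.508, -0.492, 0.496, -0.504]
ft_force: [-3.1, -10.7, -2.3]
grip_width: 0.014
```

jog_arm --pt "4 0 0 0 0 0 1" --pt "4 0 0 0 0 0 1" --pt "4 10 0 0 0 0 1" --pt "4 18 0 0 0 0 1" --pt "4 20 0 0 0 0 1" --pt "4 20 0 0 0 0 1"

```text
time: 6.2
position: [0.5541, -0.1631, 0.1475]
tool_rot: [0.507, -0.493, 0.495, -0.505]
ft_force: [-3.5, -4.3, 1.4]
grip_width: 0.0137
```

Run:
```python
from h import *
from rig import *
o=get_obs();print(o["position"],o["ft_force"],o["moment"],o["grip_width"])
for n in("side","top"):
    c=camera(n);np.savez(f"{n}2.npz",**c)
    x,y,w,h=(290,165,120,90) if n=="top" else (230,100,150,120)
    cv2.imwrite(f"pics/{n}2.png",cv2.resize(cv2.cvtColor(c["img"],cv2.COLOR_RGB2BGR)[y:y+h,x:x+w],None,fx=5,fy=5))
```

```text
[ 0.55409372 -0.16310258  0.14749612] [-3.5256668  -4.28069474  1.42677976] [-0.44707707  0.60510507  0.03817195] 0.013725834386972486
```

View pics/side2.png

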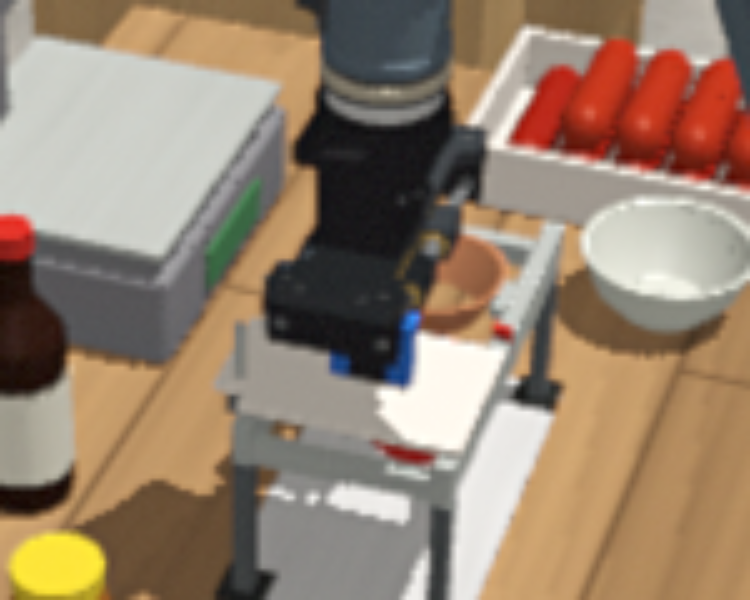

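jog_arm --pt "0 0 0 0 0 0 -1" --pt "0 0 0 0 0 0 -1" --pt "0 0 0 0 0 0 -1" --pt "0 0 0 0 0 0 -1" --pt "0 0 0 0 0 0 -1" --pt "0 -15 0 0 0 0 -1" --pt "0 -40 0 0 0 0 -1" --pt "0 -80 0 0 0 0 -1" --pt "0 -130 0 0 0 0 -1" --pt "0 -150 0 0 0 0 -1" --pt "0 -150 0 0 0 0 -1"

```text
time: 7.68
position: [0.5553, -0.1628, 0.3003]
tool_rot: [-0.505, 0.492, -0.497, 0.506]
ft_force: [0.7, 0.1, -0.2]
grip_width: 0.0871
```

```bash
cat >> h.py <<'E'
def fun_model(h,yaw,tilt=np.pi/6):
    ax=Rot.from_euler("z",yaw)*Rot.from_euler("y",-tilt)
    A=ax.as_matrix();h=np.array(h)
    box=np.array([(x,y,z) for x in(-.006,.006) for y in(-.053,.053) for z in(-.009,.009)])
    a=np.linspace(0,2*np.pi,60)
    rim=np.c_[.052*np.cos(a),.052*np.sin(a),0*a-.032];low=np.c_[.016*np.cos(a),.016*np.sin(a),0*a-.110]
    return h+box@A.T,h+rim@A.T,h+low@A.T,A
E
python3 - <<'E'
from h import *
from rig import *
o=get_obs();print(o["position"],o["grip_width"],o["time"])
T=load("top");S=load("side")
for n,c,(x,y,w,h) in(("top",T,(160,190,80,70)),("side",S,(215,235,90,80))):
    im=cv2.resize(cv2.cvtColor(c["img"],cv2.COLOR_RGB2BGR)[y:y+h,x:x+w],None,fx=8,fy=8,interpolation=cv2.INTER_CUBIC)
    b,r,l,A=fun_model((.499,.2065,.158),-.029)
    f=lambda P:((proj(c,P)-[x,y]+.5)*8-.5).astype(np.int32)
    cv2.polylines(im,[cv2.convexHull(f(b))],True,(255,0,0),1);cv2.polylines(im,[f(r)],True,(0,255,0),1);
    cv2.imwrite(f"pics/f_{n}.png",im)
for n in("side","top"):
    c=camera(n);np.savez(f"{n}3.npz",**c)
    cv2.imwrite(f"pics/{n}3.png",cv2.cvtColor(c["img"],cv2.COLOR_RGB2BGR))
E
```

```text
[ 0.55534572 -0.16280777  0.30032871] 0.08708270353542108 7.675
```

View pics/f_top.png

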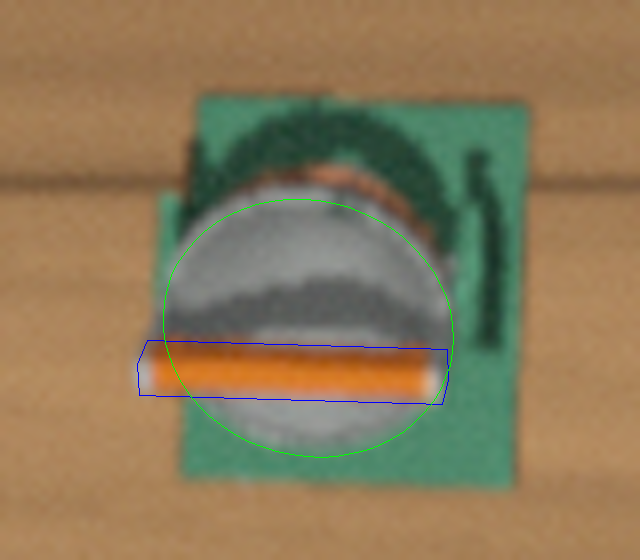

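View pics/f_side.png

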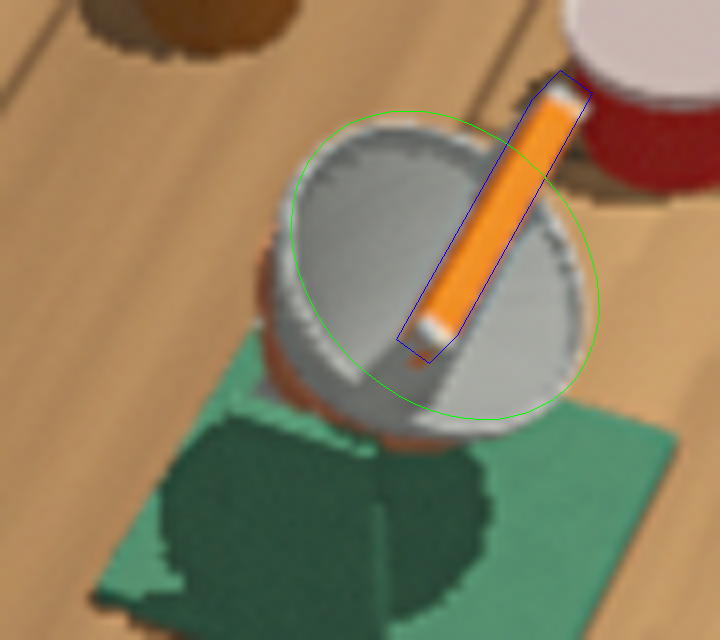

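View pics/side3.png

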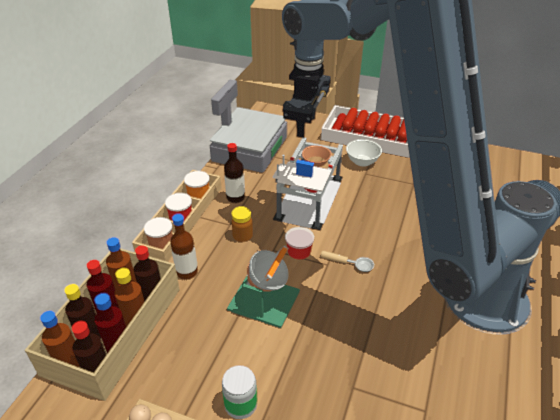

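Run:
```python
from h import *
from scipy.optimize import least_squares
T=load("top");S=load("side")
off={"t":(T,160,190),"s":(S,215,235)}
def f(P,k):
    c,x,y=off[k];return (proj(c,P)-[x,y]+.5)*8-.5
def res(p):
    b,r,l,A=fun_model(p[:3],p[3],p[4])
    bt=np.array([[p_] for p_ in b]).reshape(-1,3)
    T_=f(r,"t");S_=f(r,"s")
    e=[T_[:,1].min()-181,T_[:,1].max()-446,S_[:,1].min()-120,S_[:,0].min()-281,S_[:,1].max()-438,S_[:,0].max()-585]
    B=f(b,"t");C=f(b,"s")
    e+=[B[:,0].min()-136,B[:,0].max()-444,C[:,0].max()-590,C[:,1].min()-78]
    e+=[(f(b[[0,1,4,5]].mean(0),"t")-(140,374)).ravel()[1],(f(b[[2,3,6,7]].mean(0),"t")).ravel()[1]-374]
    # y=-.053 indices 0,1,4,5 is right in top image
    e[-2]=f(b[[0,1,4,5]].mean(0),"t").ravel()[1]-383
    e+=[(p[4]-np.pi/6)*400,(p[3]+.029)*300]
    return np.array(e)/8
q=least_squares(res,[.499,.2065,.158,-.029,.52],loss="soft_l1");print(q.x.round(4),(q.fun*8).round(1))
p=q.x
for n,k in(("top","t"),("side","s")):
    c,x,y=off[k];w,h=(80,70) if k=="t" else (90,80)
    im=cv2.resize(cv2.cvtColor(c["img"],cv2.COLOR_RGB2BGR)[y:y+h,x:x+w],None,fx=8,fy=8,interpolation=cv2.INTER_CUBIC)
    b,r,l,A=fun_model(p[:3],p[3],p[4])
    cv2.polylines(im,[cv2.convexHull(f(b,k).astype(np.int32))],True,(255,0,0),1);cv2.polylines(im,[f(r,k).astype(np.int32)],True,(0,255,0),1);
    cv2.imwrite(f"pics/g_{n}.png",im)
a=cv2.imread("pics/g_top.png");b=cv2.imread("pics/g_side.png")
k=np.zeros((640,1360,3),np.uint8);k[:560,:640]=a;k[:,640:]=b;cv2.imwrite("pics/g.png",cv2.resize(k,(800,376)))
```

```text
[ 0.5008  0.2085  0.1543 -0.0316  0.5337] [ 14.    4.8   1.2   2.9  -6.9   4.5  -2.    0.3  -5.5   4.4 -10.5 -11.4
   4.   -0.8]
```

View pics/g.png

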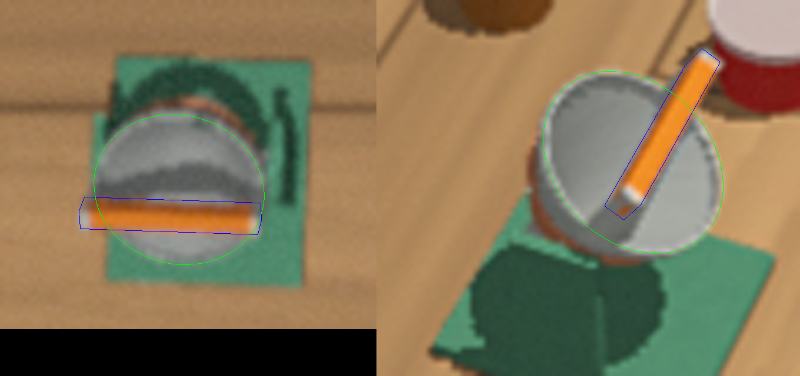

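```bash
cat >> h.py <<'E'
H=np.array([.500,.2078,.1565]);AF=fun_model(H,-.030)[3]
RG=frame(AF[:,0],-AF[:,2])
E
python3 - <<'E'
from h import *
from rig import *
o=get_obs()
print(row(o,H+AF[:,2]*.102,RG).tolist())
E
```

```text
[-373.239, 68.131, -86.656, 0.398, -1.48, -0.417]
```

jog_arm --pt "-60 0 -15 0.06 -0.22 -0.06 -1" --pt "-110 0 -27 0.11 -0.42 -0.12 -1" --pt "-160 10 -38 0.17 -0.62 -0.175 -1" --pt "-210 20 -50 0.22 -0.82 -0.23 -1" --pt "-260 30 -61 0.275 -1.02 -0.29 -1" --pt "-305 45 -71 0.325 -1.2 -0.34 -1" --pt "-345 60 -80 0.37 -1.36 -0.385 -1" --pt "-373 68 -87 0.398 -1.48 -0.417 -1" --pt "-373 68 -87 0.398 -1.48 -0.417 -1" --pt "-373 68 -87 0.398 -1.48 -0.417 -1" --pt "-373 68 -87 0.398 -1.48 -0.417 -1" --pt "-373 68 -87 0.398 -1.48 -0.417 -1"

```text
time: 9.28
position: [0.4593, 0.2082, 0.2286]
tool_rot: [0.686, 0.173, 0.194, -0.68]
ft_force: [0.5, 0.6, -0.1]
grip_width: 0.0871
```

Run:
```python
from h import *
from rig import *
o=get_obs();print(o["q"].round(3),o["position"],o["ft_force"],o["time"])
print(row(o,H+AF[:,2]*.002,RG).tolist())
for n in("side","top"):
    c=camera(n);np.savez(f"{n}4.npz",**c)
    x,y,w,h=(160,170,130,100) if n=="top" else (200,180,140,110)
    cv2.imwrite(f"pics/{n}4.png",cv2.resize(cv2.cvtColor(c["img"],cv2.COLOR_RGB2BGR)[y:y+h,x:x+w],None,fx=5,fy=5))
    g=o["position"];R=Rot.from_quat(o["tool_rot"]).as_matrix()
    print(n,((proj(c,[g-R[:,1]*0,g+.0435*R[:,0],g-.0435*R[:,0]])-[x,y]+.5)*5).round().tolist())
```

```text
[ 0.305  0.253  2.067 -0.488  0.361  0.755] [0.45932094 0.20824641 0.22864928] [ 0.54842412  0.6103426  -0.12256369] 9.275
[-0.921, 99.819, 0.835, 0.001, -0.001, 0.001]
side [[466.0, 326.0], [389.0, 269.0], [543.0, 382.0]]
top [[159.0, 403.0], [156.0, 331.0], [163.0, 473.0]]
```

View pics/side4.png

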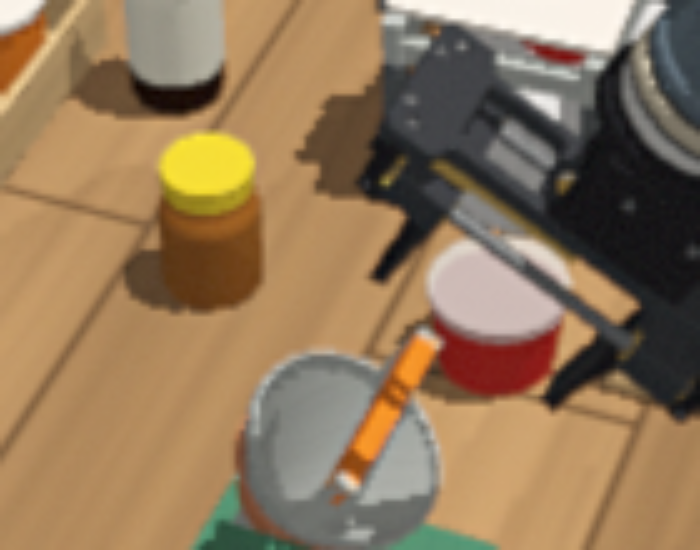

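View pics/top4.png

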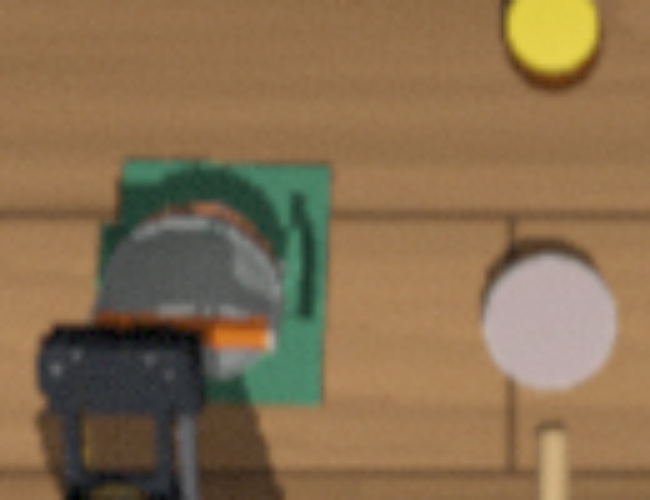

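jog_arm --grip_force 40 --pt "-1 40 1 0 0 0 -1" --pt "-1 70 1 0 0 0 -1" --pt "-1 88 1 0 0 0 -1" --pt "-1 100 1 0 0 0 -1" --pt "-1 100 1 0 0 0 -1" --pt "-1 100 1 0 0 0 -1"

```text
time: 10.12
position: [0.508, 0.2079, 0.1418]
tool_rot: [0.686, 0.173, 0.194, -0.68]
ft_force: [0.8, -0.1, 0.2]
grip_width: 0.0871
```

Run:
```python
from h import *
from rig import *
o=get_obs();print(o["q"].round(3),o["position"],o["ft_force"],o["time"],o["moment"])
print(row(o,H+AF[:,2]*.002,RG).tolist())
for n in("side","top"):
    c=camera(n);np.savez(f"{n}5.npz",**c)
    x,y,w,h=(160,170,130,100) if n=="top" else (210,210,110,90)
    cv2.imwrite(f"pics/{n}5.png",cv2.resize(cv2.cvtColor(c["img"],cv2.COLOR_RGB2BGR)[y:y+h,x:x+w],None,fx=6,fy=6))
```

```text
[ 0.268  0.484  2.063 -1.029  0.173  1.282] [0.50800979 0.20793733 0.14183042] [ 0.81089053 -0.1413904   0.21439353] 10.125 [0.00212489 0.22873079 0.05481498]
[0.405, 0.295, -0.377, 0.0, -0.0, 0.001]
```

View pics/side5.png

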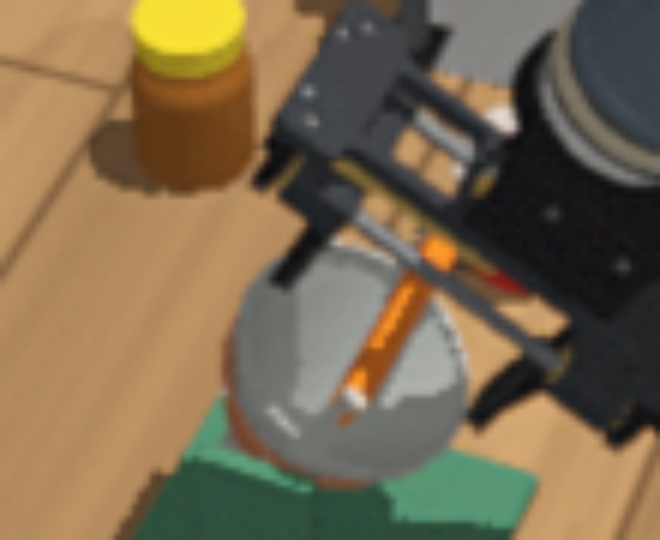

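jog_arm --grip_force 40 --pt "0 0 0 0 0 0 1" --pt "0 0 0 0 0 0 1" --pt "0 0 0 0 0 0 1" --pt "0 0 0 0 0 0 1" --pt "0 0 0 0 0 0 1" --pt "0 0 0 0 0 0 1" --pt "0 0 0 0 0 0 1" --pt "0 0 0 0 0 0 1" --pt "0 0 0 0 0 0 1" --pt "0 0 0 0 0 0 1"

```text
time: 11.48
position: [0.5091, 0.2082, 0.142]
tool_rot: [0.685, 0.174, 0.194, -0.68]
ft_force: [3.3, -0.1, 0.5]
grip_width: 0.0115
```

Run:
```python
from h import *
from rig import *
o=get_obs();print(o["q"].round(3),o["position"],o["ft_force"],o["grip_width"],o["moment"])
for n in("side","top"):
    c=camera(n);np.savez(f"{n}6.npz",**c)
    x,y,w,h=(160,170,130,100) if n=="top" else (210,210,110,90)
    cv2.imwrite(f"pics/{n}6.png",cv2.resize(cv2.cvtColor(c["img"],cv2.COLOR_RGB2BGR)[y:y+h,x:x+w],None,fx=6,fy=6))
```

```text
[ 0.268  0.485  2.061 -1.031  0.172  1.284] [0.50906381 0.20819762 0.14199007] [ 3.27898403 -0.05914214  0.48399007] 0.011493483913446092 [-0.08185683 -0.49948116 -0.00748193]
```

View pics/side6.png

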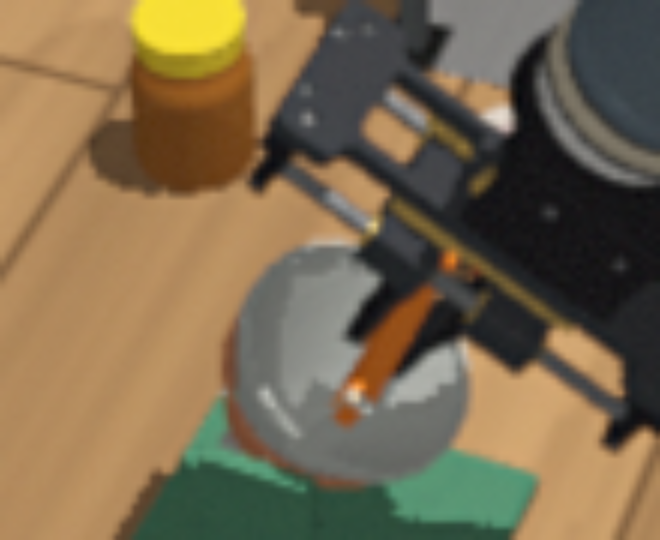

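jog_arm --grip_force 50 --pt "0 0 0 0 0 0 1" --pt "0 -4 0 0 0 0 1" --pt "0 -10 0 0 0 0 1" --pt "0 -20 0 0 0 0 1" --pt "0 -35 0 0 0 0 1" --pt "0 -55 0 0 0 0 1" --pt "0 -75 0 0 0 0 1" --pt "0 -95 0 0 0 0 1" --pt "0 -105 0 0 0 0 1" --pt "0 -105 0 0 0 0 1"

```text
time: 12.82
position: [0.4539, 0.2093, 0.2319]
tool_rot: [0.686, 0.172, 0.193, -0.68]
ft_force: [0.0, 0.1, -4.3]
grip_width: 0.0115
```

Run:
```python
from h import *
from rig import *
o=get_obs();print(o["q"].round(3),o["position"],o["ft_force"],o["grip_width"],o["moment"])
for n in("side","top"):
    c=camera(n);np.savez(f"{n}7.npz",**c)
    x,y,w,h=(160,170,130,100) if n=="top" else (210,180,130,110)
    cv2.imwrite(f"pics/{n}7.png",cv2.resize(cv2.cvtColor(c["img"],cv2.COLOR_RGB2BGR)[y:y+h,x:x+w],None,fx=5,fy=5))
```

```text
[ 0.313  0.242  2.07  -0.48   0.373  0.751] [0.45389628 0.20934369 0.23185409] [ 0.0427641   0.09760514 -4.28886924] 0.011470192740646097 [0.04153814 0.60197375 0.05949567]
```

View pics/side7.png

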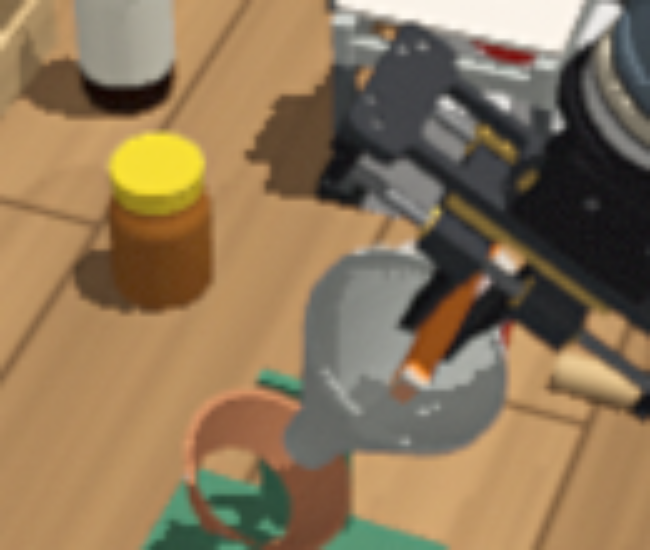

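Run:
```python
from h import *
from rig import *
o=get_obs()
yaw=.0
RP=frame((np.cos(yaw),np.sin(yaw),0),(0,0,-1))
g=o["position"]-.019*Rot.from_quat(o["tool_rot"]).as_matrix()[:,1];print(g)
print(row(o,g+[0,0,.12]).tolist(),row(o,(.50,.15,.40),RP).tolist(),row(o,(.50,.0,.40),RP).tolist())
```

```text
[0.44524378 0.2096308  0.24796823]
[59.844, -104.013, -0.125, 0.0, 0.0, 0.0] [115.304, -106.069, -58.099, 0.009, -0.029, 0.522] [119.129, -103.688, -208.031, 0.009, -0.029, 0.522]
```

jog_arm --pt "15 -26 0 0 0 0 1" --pt "35 -61 0 0 0 0 1" --pt "55 -95 0 0 0 0.05 1" --pt "70 -104 -10 0 -0.005 0.15 1" --pt "85 -106 -30 0.004 -0.01 0.25 1" --pt "100 -106 -45 0.006 -0.02 0.35 1" --pt "115 -106 -60 0.009 -0.029 0.45 1" --pt "117 -105 -100 0.009 -0.029 0.522 1" --pt "118 -104 -140 0.009 -0.029 0.522 1" --pt "119 -104 -180 0.009 -0.029 0.522 1" --pt "119 -104 -200 0.009 -0.029 0.522 1" --pt "119 -104 -208 0.009 -0.029 0.522 1" --pt "119 -104 -208 0.009 -0.029 0.522 1" --pt "119 -104 -208 0.009 -0.029 0.522 1"

```text
time: 14.68
position: [0.5002, 0.001, 0.3817]
tool_rot: [-0.707, -0.001, -0.0, 0.708]
ft_force: [0.6, -0.4, -3.7]
grip_width: 0.0114
```

Run:
```python
from h import *
from rig import *
o=get_obs();print(o["q"].round(3),o["position"],o["ft_force"],o["grip_width"],o["moment"])
RP=frame((np.cos(.023),np.sin(.023),0),(0,0,-1))
print(row(o,(.5560,-.2945,.40),RP).tolist())
for n in("side","top"):
    c=camera(n);np.savez(f"{n}8.npz",**c)
    cv2.imwrite(f"pics/{n}8.png",cv2.cvtColor(c["img"],cv2.COLOR_RGB2BGR))
```

```text
[-0.223  0.194  1.506  0.002  1.439 -0.224] [0.50015736 0.00099429 0.38172862] [ 0.61444702 -0.44238288 -3.67259752] 0.011351504311330902 [ 0.04099034 -0.09431253 -0.01580191]
[55.561, 0.417, -295.548, -0.001, -0.022, 0.002]
```

View pics/side8.png

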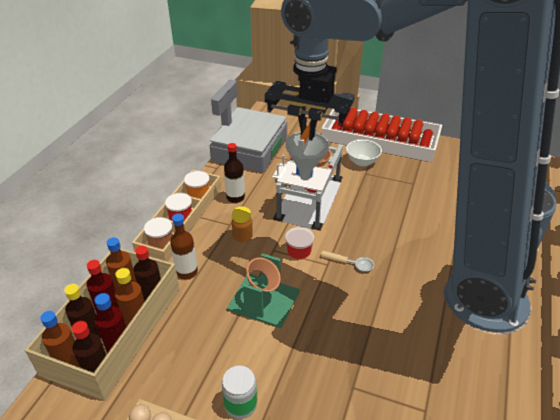

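View pics/top8.png

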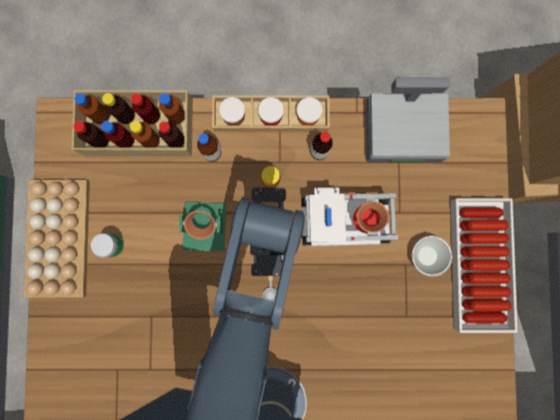

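Run:
```python
from h import *
from rig import *
T=load("top",8);S=load("side",8)
im=cv2.cvtColor(T["img"],cv2.COLOR_RGB2BGR)[185:250,300:405];im=cv2.resize(im,None,fx=7,fy=7,interpolation=cv2.INTER_CUBIC)
a=np.linspace(0,6.283,90)
for r,z in((.043,.13),):
    C=np.c_[.5560+r*np.cos(a),-.2945+r*np.sin(a),0*a+z]
    cv2.polylines(im,[((proj(T,C)-[300,185]+.5)*7-.5).astype(np.int32)],True,(0,255,0),1)
cv2.imwrite("pics/col8.png",im)
o=get_obs();R=Rot.from_quat(o["tool_rot"]).as_matrix()
h=o["position"]-.019*R[:,1]
# funnel upright outlines
k=7;x,y=255,100
im=cv2.resize(cv2.cvtColor(S["img"],cv2.COLOR_RGB2BGR)[y:y+85,x:x+105],None,fx=k,fy=k,interpolation=cv2.INTER_CUBIC)
up=-R[:,1];
for r,d in((.052,-.032),(.016,-.110),(.013,-.135)):
    P=h+up*d+r*np.c_[np.cos(a),np.sin(a),0*a]@np.c_[R[:,0],R[:,2],up].T
    cv2.polylines(im,[((proj(S,P)-[x,y]+.5)*k-.5).astype(np.int32)],True,(0,255,0),1)
cv2.imwrite("pics/fun8.png",im)
```

```text
(no output)
```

View pics/col8.png

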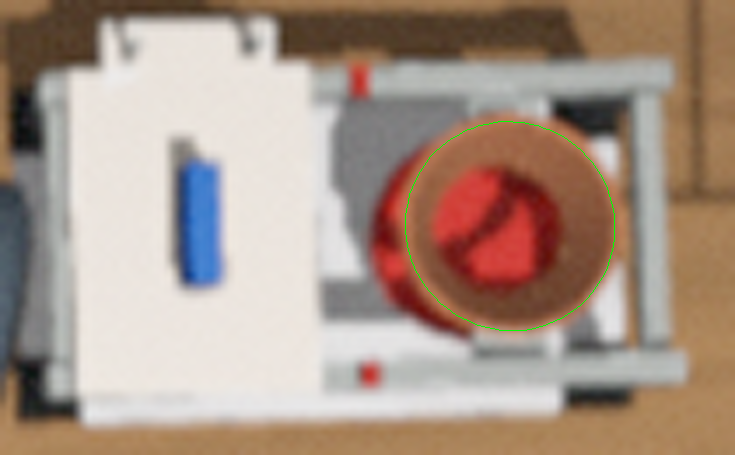

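View pics/fun8.png

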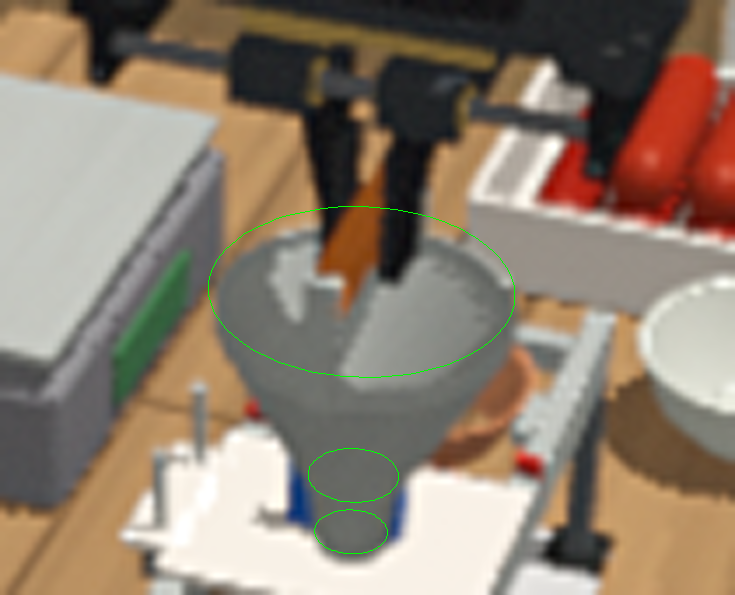

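jog_arm --pt "5 0 -25 0 0 0 1" --pt "13 0 -70 0 -0.005 0 1" --pt "23 0 -125 0 -0.01 0 1" --pt "35 0 -180 0 -0.015 0 1" --pt "45 0 -235 0 -0.02 0 1" --pt "52 0 -275 0 -0.022 0.002 1" --pt "56 0 -296 0 -0.022 0.002 1" --pt "56 0 -296 0 -0.022 0.002 1" --pt "56 0 -296 0 -0.022 0.002 1" --pt "56 0 -296 0 -0.022 0.002 1"

```text
time: 16.02
position: [0.5562, -0.2939, 0.3823]
tool_rot: [-0.707, -0.009, 0.008, 0.707]
ft_force: [0.6, 0.3, -3.6]
grip_width: 0.0114
```

Run:
```python
from h import *
from rig import *
o=get_obs();R=Rot.from_quat(o["tool_rot"]).as_matrix();print(o["q"].round(3),o["position"],o["ft_force"],o["grip_width"],o["moment"],o["time"])
RP=frame((np.cos(.023),np.sin(.023),0),(0,0,-1))
print(row(o,(.5563,-.2946,.191),RP).tolist())
for n in("side","top"):
    c=camera(n);np.savez(f"{n}9.npz",**c)
h=o["position"]-.019*R[:,1]-.003*np.array([0,0,1])
S=load("side",9);a=np.linspace(0,6.283,90)
k=7;x,y=265,50
im=cv2.resize(cv2.cvtColor(S["img"],cv2.COLOR_RGB2BGR)[y:y+85,x:x+105],None,fx=k,fy=k,interpolation=cv2.INTER_CUBIC)
up=-R[:,1];
for r,d in((.052,-.032),(.016,-.110),(.013,-.135)):
    P=h+up*d+r*np.c_[np.cos(a),np.sin(a),0*a]@np.c_[R[:,0],R[:,2],up].T
    cv2.polylines(im,[((proj(S,P)-[x,y]+.5)*k-.5).astype(np.int32)],True,(0,255,0),1)
cv2.imwrite("pics/fun9.png",im)
```

```text
[-6.640e-01  4.050e-01  1.199e+00  1.000e-03  1.539e+00 -6.880e-01] [ 0.55624114 -0.29394493  0.3822942 ] [ 0.59504763  0.32257205 -3.59180743] 0.011434519950442647 [ 0.04928524 -0.12158725 -0.01217175] 16.025
[0.013, 210.293, -0.916, -0.001, 0.001, 0.0]
```

View pics/fun9.png

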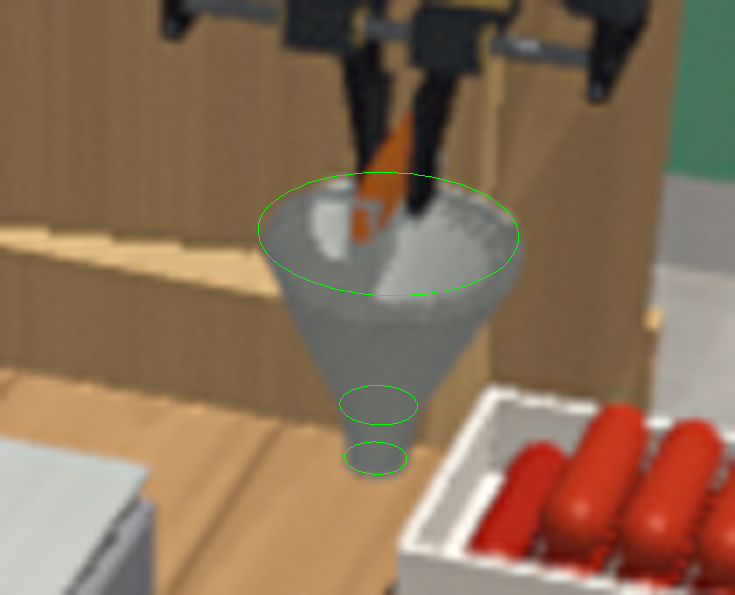

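jog_arm --pt "0 30 -1 0 0 0 1" --pt "0 75 -1 0 0 0 1" --pt "0 120 -1 0 0 0 1" --pt "0 155 -1 0 0 0 1" --pt "0 180 -1 0 0 0 1" --pt "0 192 -1 0 0 0 1" --pt "0 197 -1 0 0 0 1" --pt "0 197 -1 0 0 0 1"

```text
time: 17.12
position: [0.5567, -0.2969, 0.1857]
tool_rot: [0.707, 0.008, -0.007, -0.707]
ft_force: [-0.8, -0.1, -3.7]
grip_width: 0.0117
```

jog_arm --pt "0 2 0 0 0 0 1" --pt "0 4 0 0 0 0 1" --pt "0 6 0 0 0 0 1" --pt "0 6 0 0 0 0 1"

```text
time: 17.62
position: [0.5562, -0.2965, 0.1788]
tool_rot: [-0.707, -0.008, 0.008, 0.707]
ft_force: [0.1, -0.5, -4.0]
grip_width: 0.0114
```

jog_arm --pt "0 1 1 0 0 0 1" --pt "0 2 1 0 0 0 1" --pt "0 3 1 0 0 0 1" --pt "0 3 1 0 0 0 1"

```text
time: 18.12
position: [0.5566, -0.2955, 0.1761]
tool_rot: [-0.707, -0.008, 0.007, 0.707]
ft_force: [1.4, 0.0, -1.9]
grip_width: 0.0115
```

Run:
```python
from rig import *
o=get_obs();print(o["position"],o["ft_force"],o["moment"],o["grip_width"])
```

```text
[ 0.55658087 -0.29552665  0.17607599] [ 1.38558183  0.00868974 -1.85535736] [ 0.09743714 -0.29895931 -0.03623444] 0.011491782368686285
```

Contact is starting. I'll go down a little more.

jog_arm --pt "0 1 0 0 0 0 1" --pt "0 2 0 0 0 0 1" --pt "0 2 0 0 0 0 1"

```text
time: 18.5
position: [0.5569, -0.2955, 0.1749]
tool_rot: [-0.707, -0.008, 0.007, 0.707]
ft_force: [0.8, 4.2, 4.4]
grip_width: 0.0115
```

Run:
```python
from rig import *
o=get_obs();print(o["position"],o["ft_force"],o["moment"],o["grip_width"])
```

```text
[ 0.55694765 -0.29549398  0.1749327 ] [0.78456584 4.21750654 4.44981163] [ 0.61269131 -0.34012776 -0.00658803] 0.011468966954627407
```

jog_arm --pt "0 0 1 0 0 0 1" --pt "0 0 2 0 0 0 1" --pt "0 1 2 0 0 0 1" --pt "0 2 2 0 0 0 1" --pt "0 2 2 0 0 0 1"

```text
time: 19.12
position: [0.5572, -0.295, 0.1746]
tool_rot: [0.708, 0.009, -0.007, -0.706]
ft_force: [-0.0, 1.4, 14.2]
grip_width: 0.0114
```

Run:
```python
from rig import *
o=get_obs();print(o["position"],o["ft_force"],o["moment"],o["grip_width"])
```

```text
[ 0.55718758 -0.29497225  0.17458883] [-0.01720477  1.41110301 14.17763431] [ 0.3281092   0.04593787 -0.0070993 ] 0.011435113393196453
```

jog_arm --pt "0 -2 0 0 0 0 1" --pt "0 -2 0 0 0 0 1"

```text
time: 19.38
position: [0.5569, -0.2948, 0.1747]
tool_rot: [0.708, 0.009, -0.007, -0.706]
ft_force: [1.2, 0.0, 6.4]
grip_width: 0.0114
```

Run:
```python
from h import *
from rig import *
o=get_obs();print(o["position"],o["ft_force"],o["moment"],o["grip_width"])
for n in("side","top"):
    c=camera(n);np.savez(f"{n}10.npz",**c)
    x,y,w,h=(290,165,120,90) if n=="top" else (260,100,110,90)
    cv2.imwrite(f"pics/{n}10.png",cv2.resize(cv2.cvtColor(c["img"],cv2.COLOR_RGB2BGR)[y:y+h,x:x+w],None,fx=6,fy=6))
```

```text
[ 0.55692587 -0.2947872   0.17471761] [1.23422906 0.01049044 6.36643472] [-0.08473197 -0.40607763  0.0311379 ] 0.011446928829264284
```

View pics/side10.png

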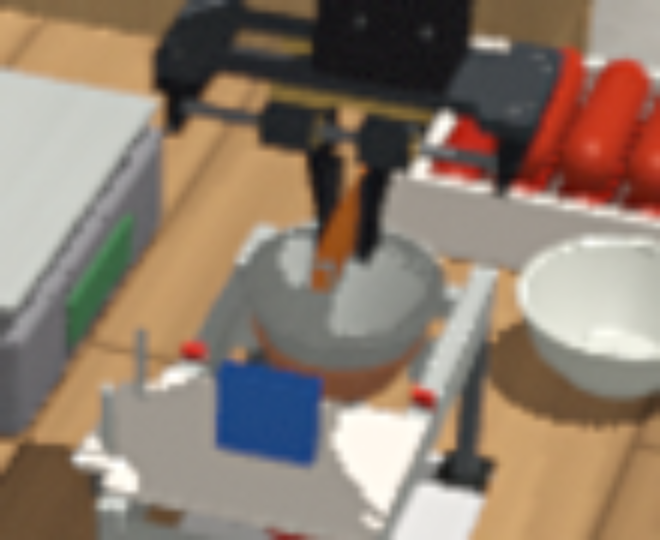

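jog_arm --pt "0 -1 0 0 0 0 0" --pt "0 -1 0 0 0 0 0" --pt "0 -1 0 0 0 0 0" --pt "0 -1 0 0 0 0 0" --pt "0 -1 0 0 0 0 0" --pt "0 -1 0 0 0 0 0" --pt "0 -15 0 0 0 0 0" --pt "0 -40 0 0 0 0 0" --pt "0 -80 0 0 0 0 0" --pt "0 -130 0 0 0 0 0" --pt "0 -180 0 0 0 0 0" --pt "0 -180 -60 0 0 0 0" --pt "-40 -180 -100 0 0 0 0" --pt "-80 -180 -150 0 0 0 0" --pt "-80 -180 -150 0 0 0 0"

```text
time: 21.35
position: [0.4766, -0.4493, 0.3547]
tool_rot: [0.708, 0.006, -0.006, -0.707]
ft_force: [0.6, 0.0, 0.2]
grip_width: 0.0437
```

Run:
```python
from h import *
from rig import *
o=get_obs();print(o["position"],o["ft_force"],o["grip_width"])
a=np.linspace(0,6.283,90)
for n in("side","top"):
    c=camera(n);np.savez(f"{n}11.npz",**c)
    cv2.imwrite(f"pics/{n}11f.png",cv2.cvtColor(c["img"],cv2.COLOR_RGB2BGR))
    x,y,w,h=(290,165,120,90) if n=="top" else (260,120,110,100)
    im=cv2.resize(cv2.cvtColor(c["img"],cv2.COLOR_RGB2BGR)[y:y+h,x:x+w],None,fx=6,fy=6,interpolation=cv2.INTER_CUBIC)
    P=np.c_[.5565+.052*np.cos(a),-.2947+.052*np.sin(a),0*a+.159]
    cv2.polylines(im,[((proj(c,P)-[x,y]+.5)*6-.5).astype(np.int32)],True,(0,255,0),1)
    cv2.imwrite(f"pics/{n}11.png",im)
```

```text
[ 0.47656518 -0.44934303  0.35469309] [0.58043729 0.01639228 0.23172178] 0.04365423714585151
```

View pics/side11.png

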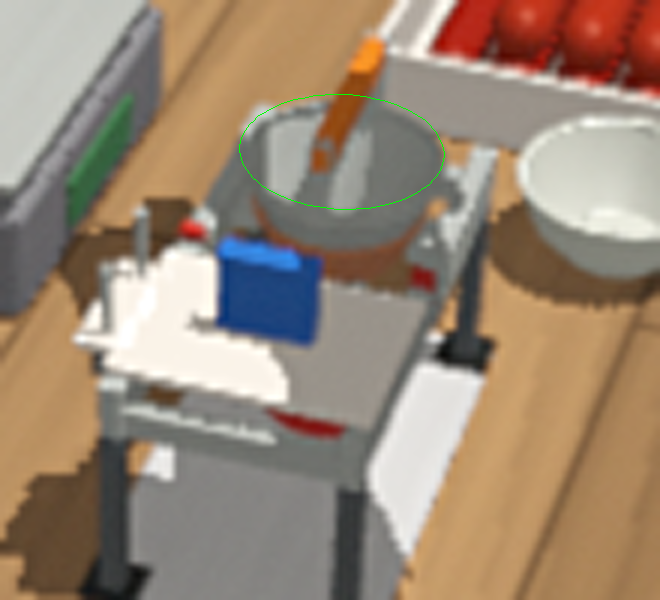

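View pics/top11.png

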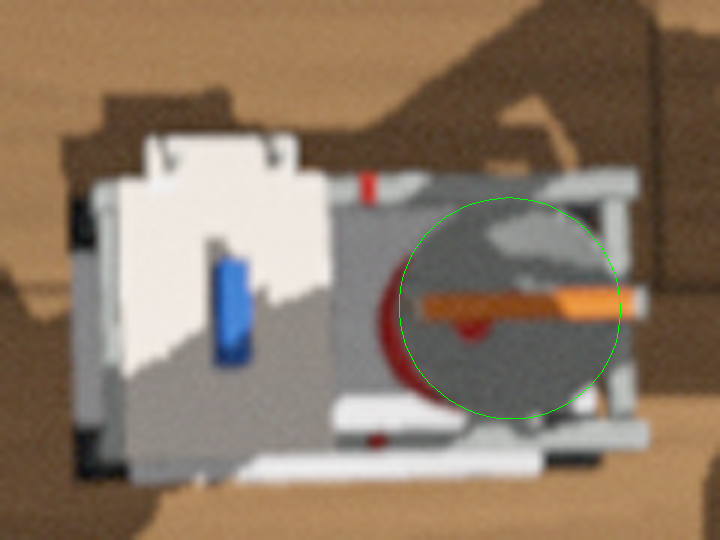

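View pics/side11f.png

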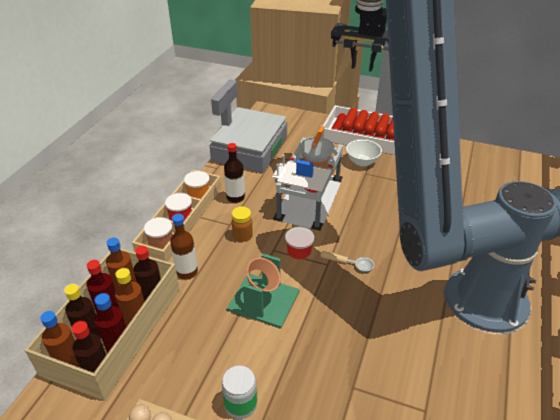

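Run:
```python
from h import *
np.set_printoptions(precision=4,suppress=True)
for n,bx in(("top",(355,205,50,20)),("side",(305,120,25,35))):
    c=load(n,11);m=mask(c,bx,4,18,150,80);P,u,v=cloud(c,m)
    P=P[np.abs(P[:,2]-.19)<.03];k=np.polyfit(P[:,1],P[:,2],1);kx=np.polyfit(P[:,1],P[:,0],1)
    print(n,len(P),np.median(P,0),P[:,1].min(),P[:,1].max(),P[:,1].mean(),"zslope",k[0],"xslope",kx[0])
c=load("top",11)
b=onplane(c,np.array([[(420+.5)/6-.5+290,(306.5)/6-.5+165],[(647.5)/6-.5+290,(303.5)/6-.5+165]]),.2);print(b,b.mean(0))
# rim ring depth by sector
for n in("top","side"):
  c=load(n,11)
  P,_,_=cloud(c,np.ones(c["depth"].shape,bool));d=P[:,:2]-[.5565,-.2947];r=np.hypot(*d.T);a=np.degrees(np.arctan2(d[:,1],d[:,0]))
  for q in range(-180,180,45):
    s=(a>=q)&(a<q+45)&(r>.044)&(r<.058)&(P[:,2]>.145)&(P[:,2]<.172);print(n,q,s.sum(),np.median(P[s,2]).round(4) if s.any() else "",end=" | ")
  print()
```

```text
top 142 [ 0.5557 -0.3     0.1993] -0.34257085700776185 -0.24883636377281731 -0.29788890649091265 zslope 0.03359193476536563 xslope -0.02779365195907199
side 81 [ 0.552  -0.2901  0.1969] -0.3387655903809524 -0.23789356153382724 -0.28799266967908205 zslope -0.04307385371578871 xslope -0.024710636839358112
[[ 0.5544 -0.2455  0.2   ]
 [ 0.5559 -0.349   0.2   ]] [ 0.5551 -0.2972  0.2   ]
top -180 26 0.1508 | top -135 30 0.154 | top -90 31 0.1544 | top -45 37 0.1517 | top 0 27 0.1516 | top 45 18 0.1536 | top 90 19 0.1576 | top 135 20 0.1522 | 
side -180 17 0.1525 | side -135 39 0.1526 | side -90 17 0.1511 | side -45 27 0.1515 | side 0 11 0.1513 | side 45 35 0.1526 | side 90 49 0.1538 | side 135 21 0.1527 |
```

Run:
```python
from h import *
from rig import *
for i in(0,11):
    c=load("top",i);h=cv2.cvtColor(c["img"],cv2.COLOR_RGB2HSV)
    p=proj(c,[(.585,-.295 if i==0 else -.163,.14)])[0].astype(int);m=np.zeros(c["depth"].shape,bool);m[p[1]-4:p[1]+5,p[0]-6:p[0]+7]=1
    m&=(h[...,1]<50)&(h[...,2]>120);P,_,_=cloud(c,m);print(i,len(P),np.median(P[:,2]))
hand_in()
```

```text
0 86 0.14024941847013242
11 100 0.13968032803829095
the job is handed in; nothing more can be done
```

I finished the job and handed it in at about 21.5 s of the 54 s allowed; no verdict came back.

**What I did:**
- **Cover:** I lifted the white cover about 20 mm, slid it past the ribs until I felt the end stop (about 10 N), and lowered it onto the rails. I then let go.
- **Funnel:** I drew it out of the green rest along its own axis, turned it upright in the air and set it in the copper collar. I pressed until it stopped sinking, with about 14 N at the wrist, then let go and moved the arm clear.

**Last checks:**
- **Cover:** its top reads 0.140 m, the same as at the start, so it is lying on the rails and is open.
- **Funnel height:** the top of the bar reads 0.199 m in the top view, against 0.200 m expected when fully home. The side view gave 0.197 m.
- **Funnel position:** the top view puts the bar within about 2–3 mm of the collar axis in y and 1–2 mm in x.
- **Funnel level:** the rim reads level to within the depth noise of a few mm. The bar's measured slope is about +2° in the top view and −2.5° in the side view. I took these as noise, since they contradict each other.
- **Camera disagreement:** the side camera's picture sits about 1 pixel (2–3 mm) off the top camera's throughout.
- **Other goods:** I compared them by eye in the before and after side pictures and saw nothing moved. I did not measure them.

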